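# Check a glass breaker's hand lever stops short of its bar

### The job

Check the hand lever of the bench glass breaker: with the outside of the fingers on its outer face, press it in towards the fixed bar until it meets its stop, let it come all the way back out, then press it in to the stop once more and finish while still holding it there, so that the gap left to the bar can be looked at. Press firmly but do not force it, do not pinch the lever or touch the bar, and leave everything else where it lies.

Things in the scene. Friction and masses are not known exactly. Their poses are not given: they have to be found in the camera images.
- breaker: bench glass breaker, bolted down: grey base plate 115 x 265 mm, 12 mm thick; a pivot block with two dark jaws at its +y end (all of it below 60 mm; the lever's pivot bolt reaches 90 mm). Origin on the table under the base; z up, +x is the way the lever is pressed, towards the bar. The lever's vertical pivot axis is at (0, 90) mm in this frame, and the lever reaches from there towards -y
- lever (a joint): angle of the hand lever (rad): 0 = out at rest, grows as it is pressed towards the bar, at its stop at 0.32 (a slightly soft stop, where the lever lies parallel to the bar, along the breaker's y, with a 16 mm gap left). A spring returns it; at the press point about 2 N start it moving and about 5 N hold it at the stop
- lever_face: black rubber strip along the outer face of the steel lever, the side away from the bar: 110 mm long, 28 mm tall, from 56 to 84 mm above the table, free of anything below down to the base plate. Its frame is the lever's: origin on the pivot axis at table height, turns with the lever; -y runs along the lever to its free end (190 mm from the axis), the strip covers 82 to 192 mm of it and its outer surface is at x = -12 mm; +x is the way it is pressed
- press_point (a point): middle of the outer surface of that strip, 137 mm from the pivot axis, 70 mm above the table; its axes are those of lever_face. It travels about 44 mm from rest to stop
- lever_back: the thinner rubber strip on the lever's inner side, facing the bar (same frame, x = 4 to 9 mm): not to be touched
- bar: fixed round steel bar, 22 mm thick, axis 70 mm above the table, along the breaker's y at x = 36 mm from y = 85 to -129 mm, with a post at each end (top at most 82 mm) and a brass stop screw near the pivot; its frame is the breaker's. Not to be touched
- jar: open glass jar, 48 mm across, 58 mm tall, standing 0.2 m off, past the free end of the lever; origin under its centre
- jar_lid: flat white jar lid, 54 mm across, 11 mm thick, lying on the lever's outer side; origin under its centre
- fid: flat wooden burnishing stick 22 x 140 x 10 mm, lying beyond the fixed bar; origin under its centre
- brush: small flat brush, 165 mm long, 17 mm wide, 10 mm thick, lying on the lever's outer side; origin under the handle's middle
- glass_piece: piece of cut green glass, about 95 mm long, 5 mm thick, lying in front of the jaws; origin under its larger lobe

How it is judged:
By the outcome, as a careful person would: the job done as asked, in the order asked, and still so for the second after the job is handed in, while the arm keeps its last pose, push and grip.
It also fails if it takes over 38 s, if anything falls off the work surface, if the arm or the gripper's body presses on something with over 40 N, if the wrist force passes 120 N, or if a joint passes its speed limit or range.

### The arm

A 7-joint arm with a two-finger parallel gripper is mounted at the origin on the work surface. World frame = base frame: x ahead of the robot, y to its left, z up, the work surface at z = 0. Lengths are in m, angles in rad, forces in N, time in s.
With the tool pointing down it reaches from about 0.4 to 0.85 m from the base axis. Payload 4.5 kg.
Tool frame: the origin (TCP) lies on the centre line of the jaws, within the pads' length; the fingertips stand 11 mm ahead of it and the grasp point (between the pads) lies 8 mm behind it; z points along the fingers, y is the direction in which the jaws open and shut (so a half turn about z gives the same grasp; the last joint's range is limited). The gripper opens to 88 mm and grips with 3 to 60 N. Pads are 18 mm wide; open, the fingers measure 123 mm over their backs; the gripper's body (75 mm by 187 mm) begins 45 mm behind the grasp point.
Start: joints at [1.147, 0.689, -0.195, 1.565, 0.157, 0.902, -0.215], TCP at [0.276, -0.561, 0.25] pointing down, gripper open.
Joint ranges: [-3.01, 3.01], [-0.46, 2.08], [-1.47, 1.51], [0.13, 2.56], [-1, 4.14], [0.04, 2.09], [-2.66, 2.66]. Speed limits (rad/s): [2.57, 2.57, 3.14, 3.14, 3.14, 3.14, 3.14].

### API

Orientations are given as a unit quaternion [x, y, z, w].
In Python, from plant import r, snapshot gives the robot as it stands.
- The arm moves only by the tool drive_tool, never from a script. Its argument "commands" is a list of rows, each an object of numbers: "wx", "wy", "wz": the turn, a rotation vector about the tool's x, y, z in rad; "dx", "dy", "dz": the shift along the tool's x, y, z in m; "claw": the opening, from 0 (shut) to 1 (fully open). A call has 1 to 12 rows; each row shifts and turns the commanded pose from where the row before left it, along the tool's axes as they then stand; what a row does not reach is not made up. A row lasts 1/10 s, in which the tool goes at most 50 mm and 8.59 degrees, less where a joint would pass 70% of its speed; a pose out of reach is approached as far as the arm can. A call is refused whole if a number of a shift passes 0.05 or a number of a turn 0.15, either way. A call with a gripper value outside its range is refused whole. The fingers move at their own pace and stop on an object; "grip_force" is the grip in N (left out, the last holds). Time passes only in rows, so rows that do not move let the fingers close. It gives the time, the measured TCP pose, the force and the opening at its end, in the units of the state.
- r.get_state(): the state, without advancing time (a new reading comes with each control period).
- snapshot(name): name is "scene" or "side" or "wrist"; returns a dict with "color" (400x640x3 uint8, red, green, blue), "fx", "fy", "cx", "cy" (pixels), "world_to_cam" (4x4, takes a point from world to camera coordinates); the wrist camera has in their place "T_tool_cam" (4x4, takes a point from camera to tool coordinates, whose origin is the TCP and whose axes are the flange's). Camera axes: x right, y up, looking along -z (the intrinsics and any distortion apply to the point x, -y, -z); pixel columns grow to the right and rows downward; lengths in m; the calibration is good to about 2 mm. A picture is of the moment at which its call begins: read the wrist's pose just before it. There is no depth.
- r.finish_job(): hands the job in, once; it reports no verdict.
The state is a dict: "clock": time; "q": joint angles; "qd": joint speeds; "joint_torque": joint torques, N m; "tool_pos": TCP position; "eef_rot": TCP orientation; "contact_force": force on the tool from outside, world axes, zero at the start; "moment": the same for the moment, N m; "opening": opening from 0.0 (shut) to 1.0 (fully open).
Only numpy, scipy, OpenCV 4.12 (cv2) and the standard library are available. Lean on these libraries where they do the work, as an engineer would, in place of code of your own. Each camera call takes 0.05 s, during which the arm holds its last target. There are 200 camera calls.

## Working session

There is one attempt and no reset: what is moved stays moved. The work goes in short steps, Python scripts to look and compute and a tool call to move; the robot and the scene stay as the last step left them, time stands still between calls to the robot, and variables do not carry over. Pictures are saved under pics/ and viewed, on a budget of 10 in all, crops included, one or two more only if the job needs it, and the job is handed in when it is done.

Besides the shell and the picture viewer there is one more tool, called after "Call:" by a JSON object that holds its "name" and its "arguments". drive_tool: Moves the arm, as the interface text tells. Its arguments: {"type":"object","properties":{"commands":{"type":"array","items":{"type":"object","properties":{"wx":{"type":"number"},"wy":{"type":"number"},"wz":{"type":"number"},"dx":{"type":"number"},"dy":{"type":"number"},"dz":{"type":"number"},"claw":{"type":"number"}}}},"grip_force":{"type":"number"}},"required":["commands"]}

```bash
mkdir -p pics; ls; python3 - <<'E'
from plant import r, snapshot
import cv2,pickle
s=r.get_state();print({k:s[k] for k in('clock','tool_pos','eef_rot','contact_force','opening')})
for n in('scene','side'):
    d=snapshot(n);pickle.dump(d,open(f'pics/{n}.pkl','wb'));cv2.imwrite(f'pics/{n}0.png',d['color'][:,:,::-1]);print(d.keys(),d['fx'],d['cx'],d['cy'],d['world_to_cam'])
E
```

```text
pics
{'clock': 0.0, 'tool_pos': array([ 0.27592065, -0.5601376 ,  0.24892839]), 'eef_rot': array([ 9.73910453e-01,  2.26930918e-01, -2.67536783e-04, -8.46765436e-04]), 'contact_force': array([-0.79270217, -0.09286332,  0.7238911 ]), 'opening': 1.0005522175814507}
dict_keys(['color', 'fx', 'fy', 'cx', 'cy', 'world_to_cam']) 481.83090383213346 317.91186702058747 198.9771534605375 [[ 0.29734217  0.95469022 -0.01241846 -0.25490752]
 [-0.59272209  0.19477137  0.78150152  0.26080359]
 [ 0.74851062 -0.22501267  0.62377973 -1.70753068]
 [ 0.          0.          0.          1.        ]]
dict_keys(['color', 'fx', 'fy', 'cx', 'cy', 'world_to_cam']) 447.81238979695894 317.64123273765 200.58802048852553 [[-0.83757767 -0.54631669  0.00131161  0.52341758]
 [ 0.30579661 -0.46683554  0.82979095 -0.21363746]
 [-0.45271634  0.69541545  0.55807281 -1.01381511]
 [ 0.          0.          0.          1.        ]]
```

View pics/scene0.png

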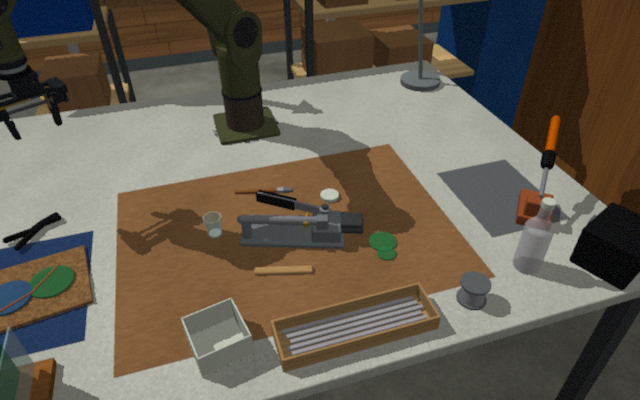

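View pics/side0.png

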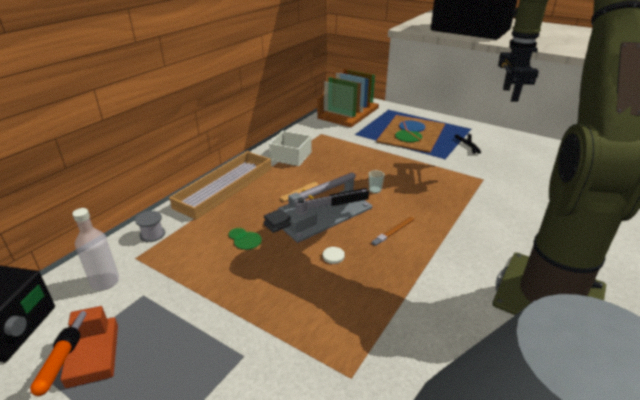

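The scene view shows the breaker near (295,225). The lever's black strip is at (257-295, 193-207), the pivot at about (325,212), the bar at row 218, the lid at (330,196) and the brush at (235-292,190). I'll enlarge both views to read exact pixels.

```bash
python3 - <<'E'
import cv2,pickle,numpy as np
a=pickle.load(open('pics/scene.pkl','rb'))['color'][175:265,225:405]
b=pickle.load(open('pics/side.pkl','rb'))['color'][165:265,250:400]
A=cv2.resize(a,None,fx=4.4,fy=4.4,interpolation=cv2.INTER_CUBIC)
cv2.imwrite('pics/sc1.png',A[:,:,::-1]);B=cv2.resize(b,None,fx=5,fy=5,interpolation=cv2.INTER_CUBIC);cv2.imwrite('pics/sd1.png',B[:,:,::-1])
E
```

```text
(no output)
```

View pics/sc1.png

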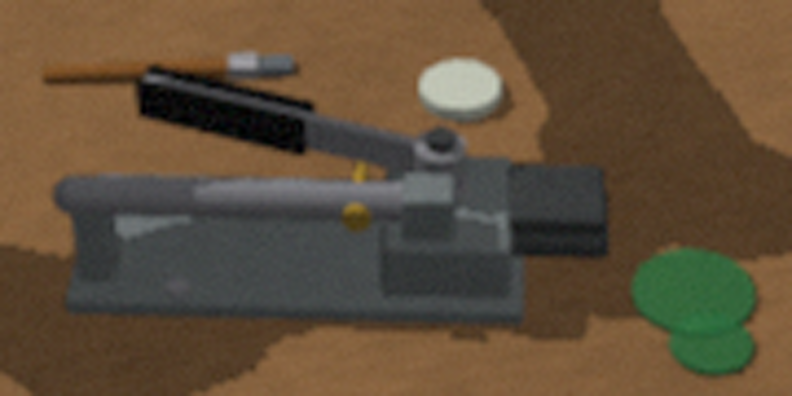

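View pics/sd1.png

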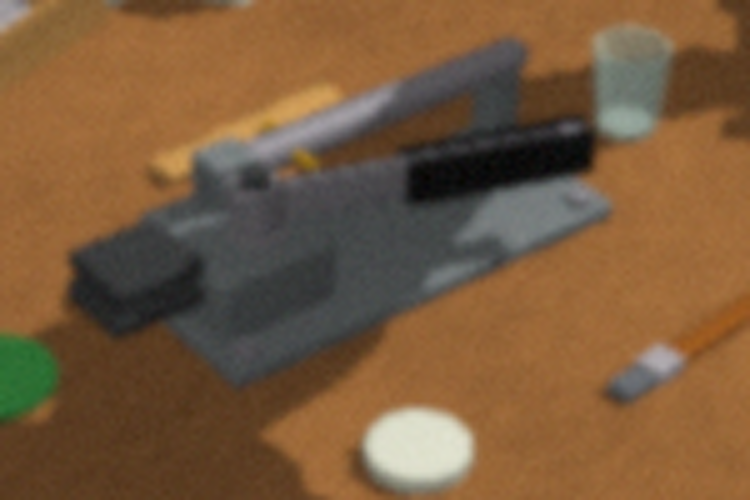

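```bash
cat > h.py <<'E'
import numpy as np,pickle
from scipy.optimize import least_squares
def proj(d,P):
    c=d['world_to_cam'][:3,:3]@P+d['world_to_cam'][:3,3]
    return np.array([d['fx']*c[0]/-c[2]+d['cx'],d['fy']*-c[1]/-c[2]+d['cy']])
def rot(a,p): return np.array([np.cos(a)*p[0]-np.sin(a)*p[1],np.sin(a)*p[0]+np.cos(a)*p[1],p[2]])
def lev(phi,p): return rot(phi,np.array(p,float))+[0,.09,0]
def w(v,p): return rot(v[2],p)+[v[0],v[1],0]
E
python3 - <<'E'
from h import *
S=pickle.load(open('pics/scene.pkl','rb'));D=pickle.load(open('pics/side.pkl','rb'))
m=lambda *a:np.array(a)/1000
sc=lambda x,y:np.array([x/4.4+225,y/4.4+175])
sd=lambda x,y:np.array([x/5+250,y/5+165])
obs=[(S,0,m(0,90,90),sc(439,138)),(S,0,m(36,-129,70),sc(57,193)),(S,0,m(57.5,-132.5,0),sc(68,312)),(S,0,m(57.5,132.5,0),sc(523,320)),
(S,1,m(9,-192,56),sc(140,113)),(S,1,m(9,-82,56),sc(304,153)),(S,1,m(9,-192,84),sc(140,80)),
(D,0,m(0,90,90),sd(258,170)),(D,0,m(-57.5,132.5,0),sd(238,385)),(D,0,m(-57.5,-132.5,12),sd(609,205)),(D,0,m(36,-129,70),sd(520,55)),
(D,1,m(-12,-192,84),sd(593,125)),(D,1,m(-12,-192,56),sd(592,172)),(D,1,m(-12,-82,84),sd(408,155)),(D,1,m(-12,-82,56),sd(408,203))]
def f(v): return np.concatenate([proj(d,w(v,lev(v[3],p) if l else p))-o for d,l,p,o in obs])
s=least_squares(f,[.65,0,0,-.32],loss='soft_l1');v=s.x;print(v);print(f(v).reshape(-1,2).round(1))
np.save('v.npy',v)
for phi in (-.32,0): print('press',phi,w(v,lev(phi,m(-12,-137,70))),'yaw',v[2]+phi)
print('pivot',w(v,m(0,90,0)))
# lid, brush ends on table
def table(d,px,z):
    return least_squares(lambda q:proj(d,np.array([q[0],q[1],z]))-px,[.6,0]).x
print('lid',table(S,sc(460,85),.011),'brush',table(S,sc(45,74),.005),table(S,sc(297,67),.005),'lid side',table(D,sd(418,445),.011))
from scipy.spatial.transform import Rotation as R
from plant import r
st=r.get_state();print(R.from_quat(st['eef_rot']).as_matrix().round(3),st['tool_pos'])
E
```

```text
[ 0.58710935  0.01206517 -0.34908292 -0.32556622]
[[ 1.1 -0.9]
 [-0.1  0.1]
 [-2.3 -0.7]
 [-1.9 -0.1]
 [ 0.3  0.6]
 [ 1.   0.9]
 [-0.7 -0.2]
 [-1.8 -0.3]
 [ 2.2  0.7]
 [ 3.2 -1.5]
 [-0.2 -1.7]
 [ 0.2  0.7]
 [-0.3 -0.1]
 [-0.9  1.7]
 [-1.   0.7]]
press -0.32 [ 0.52350335 -0.00338136  0.07      ] yaw -0.6690829226806363
press 0 [ 0.55975741 -0.02799568  0.07      ] yaw -0.34908292268063623
pivot [0.61789261 0.09663698 0.        ]
lid [0.48197538 0.15178594] brush [ 0.37801387 -0.10204359] [0.42273961 0.05800853] lid side [0.4748961  0.15741475]
[[ 0.897  0.442 -0.001]
 [ 0.442 -0.897  0.001]
 [-0.    -0.002 -1.   ]] [ 0.27593647 -0.56017999  0.24900123]
```

Both views fit to within about 3 px. I'll close the gripper and travel high towards the outer side of the lever.

Call:
{"name": "drive_tool", "arguments": {"commands": [{"dx": 0.015,"dy": -0.014,"claw": 0},{"dx": 0.03,"dy": -0.028,"claw": 0},{"dx": 0.03,"dy": -0.028,"claw": 0},{"dx": 0.03,"dy": -0.028,"claw": 0},{"dx": 0.03,"dy": -0.028,"claw": 0},{"dx": 0.03,"dy": -0.028,"claw": 0},{"dx": 0.03,"dy": -0.028,"claw": 0},{"dx": 0.03,"dy": -0.028,"claw": 0},{"dx": 0.03,"dy": -0.028,"claw": 0},{"dx": 0.03,"dy": -0.028,"claw": 0},{"dx": 0.03,"dy": -0.028,"claw": 0},{"dx": 0.015,"dy": -0.014,"claw": 0}], "grip_force": 20}}

```text
validation failed for argument at $.co...
```

Call:
{"name": "drive_tool", "arguments": {"commands": [{"wz": -0.074},{"wz": -0.074},{"wz": -0.074},{"wz": -0.074},{"wz": -0.074},{"wz": -0.074},{}]}}

```text
validation failed for argument at $.co...
```

```bash
cat >> h.py <<'E'
def goto(phi,x,y=-.137,z=.063,v=None):
    "remaining tool-axis shift and wz to put TCP at lever-frame (x,y,z), tool y along press dir"
    from plant import r
    from scipy.spatial.transform import Rotation as R
    v=np.load('v.npy') if v is None else v
    s=r.get_state();M=R.from_quat(s['eef_rot']).as_matrix()
    P=w(v,lev(phi,[x,y,z])); d=M.T@(P-s['tool_pos'])
    yaw=v[2]+phi; cur=np.arctan2(M[1,1],M[0,1])
    print('t',round(s['clock'],2),'pos',s['tool_pos'].round(4),'tgt',P.round(4),'d',d.round(4),'wz',round(-(yaw-cur),3),'F',s['contact_force'].round(1),'op',round(s['opening'],3),'zax',M[:,2].round(3))
E
python3 -c "
from h import *
goto(-.32,-.055)"
```

```text
t 0.1 pos [ 0.2759 -0.5602  0.249 ] tgt [0.4898 0.0233 0.063 ] d [ 0.4497 -0.4285  0.1866] wz -0.444 F [-0.3 -0.1 -0.6] op 1.001 zax [-0.001  0.001 -1.   ]
```

The rows seem to need every key, so I'll write them in full.

Call:
{"name": "drive_tool", "arguments": {"commands": [{"dx": 0.015,"dy": -0.014,"dz": 0,"wx": 0,"wy": 0,"wz": 0,"claw": 0},{"dx": 0.03,"dy": -0.028,"dz": 0,"wx": 0,"wy": 0,"wz": 0,"claw": 0},{"dx": 0.03,"dy": -0.028,"dz": 0,"wx": 0,"wy": 0,"wz": 0,"claw": 0},{"dx": 0.03,"dy": -0.028,"dz": 0,"wx": 0,"wy": 0,"wz": 0,"claw": 0},{"dx": 0.03,"dy": -0.028,"dz": 0,"wx": 0,"wy": 0,"wz": 0,"claw": 0},{"dx": 0.03,"dy": -0.028,"dz": 0,"wx": 0,"wy": 0,"wz": 0,"claw": 0},{"dx": 0.03,"dy": -0.028,"dz": 0,"wx": 0,"wy": 0,"wz": 0,"claw": 0},{"dx": 0.03,"dy": -0.028,"dz": 0,"wx": 0,"wy": 0,"wz": 0,"claw": 0},{"dx": 0.03,"dy": -0.028,"dz": 0,"wx": 0,"wy": 0,"wz": 0,"claw": 0},{"dx": 0.03,"dy": -0.028,"dz": 0,"wx": 0,"wy": 0,"wz": 0,"claw": 0},{"dx": 0.03,"dy": -0.028,"dz": 0,"wx": 0,"wy": 0,"wz": 0,"claw": 0},{"dx": 0.015,"dy": -0.014,"dz": 0,"wx": 0,"wy": 0,"wz": 0,"claw": 0}], "grip_force": 20}}

```text
clock: 1.3
tool_pos: [0.4372, -0.1346, 0.2497]
eef_rot: [0.973, 0.229, 0.0, -0.001]
contact_force: [-0.3, 0.9, 0.5]
opening: 0.002
```

Call:
{"name": "drive_tool", "arguments": {"commands": [{"dx": 0,"dy": 0,"dz": 0,"wx": 0,"wy": 0,"wz": -0.074,"claw": 0},{"dx": 0,"dy": 0,"dz": 0,"wx": 0,"wy": 0,"wz": -0.074,"claw": 0},{"dx": 0,"dy": 0,"dz": 0,"wx": 0,"wy": 0,"wz": -0.074,"claw": 0},{"dx": 0,"dy": 0,"dz": 0,"wx": 0,"wy": 0,"wz": -0.074,"claw": 0},{"dx": 0,"dy": 0,"dz": 0,"wx": 0,"wy": 0,"wz": -0.074,"claw": 0},{"dx": 0,"dy": 0,"dz": 0,"wx": 0,"wy": 0,"wz": -0.074,"claw": 0},{"dx": 0,"dy": 0,"dz": 0,"wx": 0,"wy": 0,"wz": 0,"claw": 0}]}}

```text
clock: 2.0
tool_pos: [0.4359, -0.1385, 0.2495]
eef_rot: [0.9, 0.436, -0.0, -0.0]
contact_force: [0.1, 0.3, -0.1]
opening: 0.006
```

```bash
python3 -c "
from h import *
goto(-.32,-.055)"
```

```text
t 2.0 pos [ 0.4359 -0.1385  0.2495] tgt [0.4898 0.0233 0.063 ] d [ 0.1604 -0.0579  0.1865] wz 0.0 F [ 0.1  0.3 -0.1] op 0.006 zax [-0.001  0.    -1.   ]
```

Call:
{"name": "drive_tool", "arguments": {"commands": [{"dx": 0.02,"dy": -0.007,"dz": 0,"wx": 0,"wy": 0,"wz": 0,"claw": 0},{"dx": 0.03,"dy": -0.011,"dz": 0,"wx": 0,"wy": 0,"wz": 0,"claw": 0},{"dx": 0.03,"dy": -0.011,"dz": 0,"wx": 0,"wy": 0,"wz": 0,"claw": 0},{"dx": 0.03,"dy": -0.011,"dz": 0,"wx": 0,"wy": 0,"wz": 0,"claw": 0},{"dx": 0.03,"dy": -0.011,"dz": 0,"wx": 0,"wy": 0,"wz": 0,"claw": 0},{"dx": 0.02,"dy": -0.007,"dz": 0.01,"wx": 0,"wy": 0,"wz": 0,"claw": 0},{"dx": 0,"dy": 0,"dz": 0.03,"wx": 0,"wy": 0,"wz": 0,"claw": 0},{"dx": 0,"dy": 0,"dz": 0.03,"wx": 0,"wy": 0,"wz": 0,"claw": 0},{"dx": 0,"dy": 0,"dz": 0.02,"wx": 0,"wy": 0,"wz": 0,"claw": 0},{"dx": 0,"dy": 0,"dz": 0,"wx": 0,"wy": 0,"wz": 0,"claw": 0}]}}

```text
clock: 3.0
tool_pos: [0.4881, 0.0228, 0.1575]
eef_rot: [0.9, 0.435, -0.003, -0.001]
contact_force: [-0.6, 0.8, 0.2]
opening: 0.002
```

```bash
python3 -c "
from h import *
import cv2
from plant import r,snapshot
goto(-.32,-.055)
d=snapshot('wrist');pickle.dump((r.get_state(),d),open('pics/w.pkl','wb'))
cv2.imwrite('pics/w1.png',d['color'][:,:,::-1]);print(d['T_tool_cam'].round(3),d['fx'],d['cx'],d['cy'])"
```

```text
t 3.0 pos [0.4881 0.0228 0.1575] tgt [0.4898 0.0233 0.063 ] d [0.0018 0.0013 0.0945] wz -0.001 F [-0.6  0.8  0.2] op 0.002 zax [-0.005 -0.001 -1.   ]
[[ 0.002  0.954  0.299  0.076]
 [ 1.    -0.001 -0.001 -0.001]
 [-0.     0.299 -0.954 -0.135]
 [ 0.     0.     0.     1.   ]] 278.2805349792035 321.8058706892667 205.21811838652624
```

View pics/w1.png

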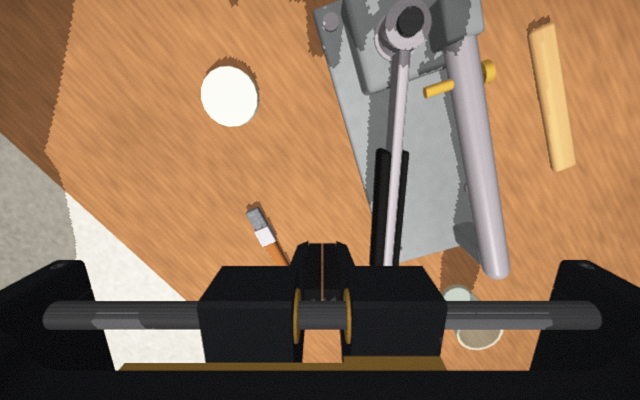

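The wrist view shows the closed fingers at (322,250) and the lever to their right. The strip's pivot-side end, at its outer top corner, is at about (378,150), and the pivot bolt is at about (410,18). I'll check the fit against these.

```bash
python3 - <<'E'
from h import *
from scipy.spatial.transform import Rotation as R
s,d=pickle.load(open('pics/w.pkl','rb'));v=np.load('v.npy')
T=np.eye(4);T[:3,:3]=R.from_quat(s['eef_rot']).as_matrix();T[:3,3]=s['tool_pos']
d['world_to_cam']=np.linalg.inv(T@d['T_tool_cam'])
m=lambda *a:np.array(a)/1000
obs=[(0,m(0,90,90),(411,18)),(1,m(-12,-82,84),(378,150)),(1,m(9,-82,84),(408,153)),(0,m(36,-129,70),(499,265))]
f=lambda u:np.concatenate([proj(d,w(u,lev(u[3],p) if l else p))-o for l,p,o in obs])
print(f(v).reshape(-1,2).round(1))
g=least_squares(lambda u:np.concatenate([f(u),(u-v)/[.002,.002,.02,.02]]),v);print(v,g.x,f(g.x).reshape(-1,2).round(1))
for u in(v,g.x):print(w(u,lev(-.32,m(-12,-137,70))),u[2]-.32)
np.save('v.npy',g.x)
E
```

```text
[[-0.3 -3.2]
 [ 2.6 -4. ]
 [ 1.  -6.8]
 [-2.8  7.6]]
[ 0.58710935  0.01206517 -0.34908292 -0.32556622] [ 0.58746817  0.01027807 -0.32133808 -0.35397601] [[-2.2  0.4]
 [ 1.1 -1.3]
 [-0.6 -4.1]
 [ 2.3  6.7]]
[ 0.52350335 -0.00338136  0.07      ] -0.6690829226806363
[ 0.52431515 -0.00692702  0.07      ] -0.6413380824686548
```

The two agree to a few mm. I'll keep the lever's rest yaw at about -0.67 and descend beside the strip.

Call:
{"name": "drive_tool", "arguments": {"commands": [{"dx": 0.001,"dy": 0,"dz": 0.02,"wx": 0,"wy": 0,"wz": 0,"claw": 0},{"dx": 0.001,"dy": 0,"dz": 0.025,"wx": 0,"wy": 0,"wz": 0,"claw": 0},{"dx": 0,"dy": 0,"dz": 0.025,"wx": 0,"wy": 0,"wz": 0,"claw": 0},{"dx": 0,"dy": 0,"dz": 0.02,"wx": 0,"wy": 0,"wz": 0,"claw": 0},{"dx": 0,"dy": 0,"dz": 0.005,"wx": 0,"wy": 0,"wz": 0,"claw": 0},{"dx": 0,"dy": 0,"dz": 0,"wx": 0,"wy": 0,"wz": 0,"claw": 0}]}}

```text
clock: 3.65
tool_pos: [0.4916, 0.0246, 0.0652]
eef_rot: [0.9, 0.436, 0.0, 0.0]
contact_force: [-0.8, -0.5, -0.9]
opening: 0.005
```

```bash
python3 -c "
import numpy as np
np.save('v.npy',[.5873,.0112,-.352,-.32])
from h import *
goto(-.32,-.0295)"
```

```text
t 3.65 pos [0.4916 0.0246 0.0652] tgt [0.51   0.0068 0.063 ] d [-0.0025  0.0254  0.0022] wz 0.002 F [-0.8 -0.5 -0.9] op 0.005 zax [ 0.001 -0.    -1.   ]
```

Call:
{"name": "drive_tool", "arguments": {"commands": [{"dx": 0,"dy": 0.007,"dz": 0.002,"wx": 0,"wy": 0,"wz": 0,"claw": 0},{"dx": -0.002,"dy": 0.008,"dz": 0,"wx": 0,"wy": 0,"wz": 0,"claw": 0},{"dx": 0,"dy": 0.006,"dz": 0,"wx": 0,"wy": 0,"wz": 0,"claw": 0},{"dx": 0,"dy": 0.003,"dz": 0,"wx": 0,"wy": 0,"wz": 0,"claw": 0},{"dx": 0,"dy": 0,"dz": 0,"wx": 0,"wy": 0,"wz": 0,"claw": 0}]}}

```text
clock: 4.15
tool_pos: [0.5095, 0.0074, 0.063]
eef_rot: [0.9, 0.435, 0.001, 0.0]
contact_force: [0.3, -0.0, -0.3]
opening: -0.0
```

Call:
{"name": "drive_tool", "arguments": {"commands": [{"dx": 0,"dy": 0.003,"dz": 0,"wx": 0,"wy": 0,"wz": 0,"claw": 0},{"dx": 0,"dy": 0.002,"dz": 0,"wx": 0,"wy": 0,"wz": 0,"claw": 0},{"dx": 0,"dy": 0,"dz": 0,"wx": 0,"wy": 0,"wz": 0,"claw": 0}]}}

```text
clock: 4.45
tool_pos: [0.5121, 0.0051, 0.0627]
eef_rot: [0.9, 0.436, -0.0, -0.0]
contact_force: [-1.4, 2.0, 0.7]
opening: 0.006
```

```bash
python3 -c "
from h import *
from plant import snapshot
import cv2
goto(-.32,-.0295)
d=snapshot('side');cv2.imwrite('pics/s2.png',cv2.resize(d['color'][140:260,260:420],None,fx=4,fy=4,interpolation=2)[:,:,::-1])"
```

```text
t 4.45 pos [0.5121 0.0051 0.0627] tgt [0.51   0.0068 0.063 ] d [ 0.     -0.0028 -0.0003] wz 0.003 F [-1.4  2.   0.7] op 0.006 zax [-0.001  0.    -1.   ]
```

View pics/s2.png

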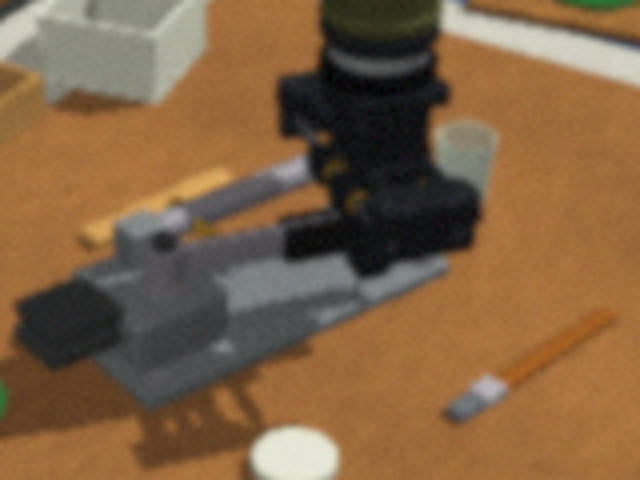

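The picture shows the finger backs resting on the strip, with about 2.4 N of contact. I'll press along the lever's arc, turning the tool with it.

Call:
{"name": "drive_tool", "arguments": {"commands": [{"dx": -0.0006,"dy": 0.003,"dz": 0,"wx": 0,"wy": 0,"wz": -0.022,"claw": 0},{"dx": -0.0006,"dy": 0.003,"dz": 0,"wx": 0,"wy": 0,"wz": -0.022,"claw": 0},{"dx": -0.0006,"dy": 0.003,"dz": 0,"wx": 0,"wy": 0,"wz": -0.022,"claw": 0},{"dx": -0.0006,"dy": 0.003,"dz": 0,"wx": 0,"wy": 0,"wz": -0.022,"claw": 0},{"dx": -0.0006,"dy": 0.003,"dz": 0,"wx": 0,"wy": 0,"wz": -0.022,"claw": 0},{"dx": -0.0006,"dy": 0.003,"dz": 0,"wx": 0,"wy": 0,"wz": -0.022,"claw": 0},{"dx": -0.0006,"dy": 0.003,"dz": 0,"wx": 0,"wy": 0,"wz": -0.022,"claw": 0},{"dx": -0.0006,"dy": 0.003,"dz": 0,"wx": 0,"wy": 0,"wz": -0.022,"claw": 0},{"dx": -0.0006,"dy": 0.003,"dz": 0,"wx": 0,"wy": 0,"wz": -0.022,"claw": 0},{"dx": -0.0006,"dy": 0.003,"dz": 0,"wx": 0,"wy": 0,"wz": -0.022,"claw": 0},{"dx": -0.0006,"dy": 0.003,"dz": 0,"wx": 0,"wy": 0,"wz": -0.022,"claw": 0},{"dx": 0,"dy": 0,"dz": 0,"wx": 0,"wy": 0,"wz": 0,"claw": 0}]}}

```text
clock: 5.7
tool_pos: [0.5375, -0.018, 0.0627]
eef_rot: [0.841, 0.542, 0.0, -0.0]
contact_force: [-2.7, 3.6, 1.2]
opening: 0.006
```

```bash
python3 -c "
from h import *
goto(0,-.027)"
```

```text
t 5.7 pos [ 0.5375 -0.018   0.0627] tgt [ 0.5458 -0.0236  0.063 ] d [-0.0017  0.0098 -0.0003] wz -0.074 F [-2.7  3.6  1.2] op 0.006 zax [ 0.001  0.001 -1.   ]
```

Call:
{"name": "drive_tool", "arguments": {"commands": [{"dx": -0.0004,"dy": 0.003,"dz": 0,"wx": 0,"wy": 0,"wz": -0.022,"claw": 0},{"dx": -0.0004,"dy": 0.003,"dz": 0,"wx": 0,"wy": 0,"wz": -0.022,"claw": 0},{"dx": -0.0004,"dy": 0.002,"dz": 0,"wx": 0,"wy": 0,"wz": -0.015,"claw": 0},{"dx": 0,"dy": 0,"dz": 0,"wx": 0,"wy": 0,"wz": 0,"claw": 0}]}}

```text
clock: 6.1
tool_pos: [0.5436, -0.0221, 0.0626]
eef_rot: [0.824, 0.566, -0.0, -0.0]
contact_force: [-3.8, 3.9, 0.3]
opening: 0.002
```

Call:
{"name": "drive_tool", "arguments": {"commands": [{"dx": 0,"dy": 0.001,"dz": 0,"wx": 0,"wy": 0,"wz": -0.007,"claw": 0},{"dx": 0,"dy": 0.001,"dz": 0,"wx": 0,"wy": 0,"wz": -0.007,"claw": 0},{"dx": 0,"dy": 0,"dz": 0,"wx": 0,"wy": 0,"wz": 0,"claw": 0}]}}

```text
clock: 6.4
tool_pos: [0.5439, -0.0224, 0.0626]
eef_rot: [0.82, 0.572, -0.001, -0.001]
contact_force: [-6.8, 5.3, 4.2]
opening: 0.004
```

```bash
python3 -c "
from h import *
goto(0,-.027)"
```

```text
t 6.4 pos [ 0.5439 -0.0224  0.0626] tgt [ 0.5458 -0.0236  0.063 ] d [-0.0005  0.0022 -0.0004] wz -0.001 F [-6.8  5.3  4.2] op 0.004 zax [-0.004  0.    -1.   ]
```

The force jumped while the TCP barely moved, so it is starting to meet the stop. I'll push a little further to confirm.

Call:
{"name": "drive_tool", "arguments": {"commands": [{"dx": 0,"dy": 0.001,"dz": 0,"wx": 0,"wy": 0,"wz": 0,"claw": 0},{"dx": 0,"dy": 0.001,"dz": 0,"wx": 0,"wy": 0,"wz": 0,"claw": 0},{"dx": 0,"dy": 0.001,"dz": 0,"wx": 0,"wy": 0,"wz": 0,"claw": 0},{"dx": 0,"dy": 0,"dz": 0,"wx": 0,"wy": 0,"wz": 0,"claw": 0}]}}

```text
clock: 6.8
tool_pos: [0.5442, -0.0227, 0.0626]
eef_rot: [0.82, 0.572, -0.003, -0.002]
contact_force: [-11.6, 7.4, 7.7]
opening: 0.006
```

```bash
python3 -c "
from h import *
from plant import snapshot
import cv2
goto(0,-.027)
d=snapshot('scene');cv2.imwrite('pics/s3.png',cv2.resize(d['color'][150:270,215:375],None,fx=4,fy=4,interpolation=2)[:,:,::-1])"
```

```text
t 6.8 pos [ 0.5442 -0.0227  0.0626] tgt [ 0.5458 -0.0236  0.063 ] d [-0.0003  0.0018 -0.0004] wz -0.0 F [-11.6   7.4   7.7] op 0.006 zax [-0.008  0.    -1.   ]
```

View pics/s3.png

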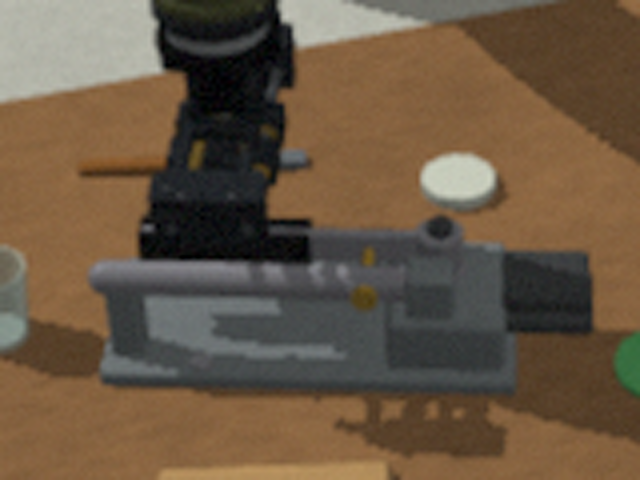

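The lever lies parallel to the bar at (100-400,230-275), and 3 mm of command added only 0.3 mm of motion at about 14 N, so it is at the stop. Now I'll let it back out fully, following the arc and then clearing it.

Call:
{"name": "drive_tool", "arguments": {"commands": [{"dx": 0,"dy": -0.003,"dz": 0,"wx": 0,"wy": 0,"wz": 0,"claw": 0},{"dx": 0.0006,"dy": -0.004,"dz": 0,"wx": 0,"wy": 0,"wz": 0.022,"claw": 0},{"dx": 0.0006,"dy": -0.003,"dz": 0,"wx": 0,"wy": 0,"wz": 0.022,"claw": 0},{"dx": 0.0006,"dy": -0.003,"dz": 0,"wx": 0,"wy": 0,"wz": 0.022,"claw": 0},{"dx": 0.0006,"dy": -0.003,"dz": 0,"wx": 0,"wy": 0,"wz": 0.022,"claw": 0},{"dx": 0.0006,"dy": -0.003,"dz": 0,"wx": 0,"wy": 0,"wz": 0.022,"claw": 0},{"dx": 0.0006,"dy": -0.003,"dz": 0,"wx": 0,"wy": 0,"wz": 0.022,"claw": 0},{"dx": 0.0006,"dy": -0.003,"dz": 0,"wx": 0,"wy": 0,"wz": 0.022,"claw": 0},{"dx": 0.0006,"dy": -0.003,"dz": 0,"wx": 0,"wy": 0,"wz": 0.022,"claw": 0},{"dx": 0.0006,"dy": -0.003,"dz": 0,"wx": 0,"wy": 0,"wz": 0.022,"claw": 0},{"dx": 0.0006,"dy": -0.003,"dz": 0,"wx": 0,"wy": 0,"wz": 0.022,"claw": 0},{"dx": 0.0006,"dy": -0.003,"dz": 0,"wx": 0,"wy": 0,"wz": 0.022,"claw": 0}]}}

```text
clock: 8.05
tool_pos: [0.5185, -0.002, 0.0628]
eef_rot: [0.884, 0.467, 0.0, 0.0]
contact_force: [-2.3, 2.9, -0.7]
opening: 0.003
```

Call:
{"name": "drive_tool", "arguments": {"commands": [{"dx": 0.0006,"dy": -0.003,"dz": 0,"wx": 0,"wy": 0,"wz": 0.022,"claw": 0},{"dx": 0.0006,"dy": -0.003,"dz": 0,"wx": 0,"wy": 0,"wz": 0.022,"claw": 0},{"dx": 0.0006,"dy": -0.003,"dz": 0,"wx": 0,"wy": 0,"wz": 0.022,"claw": 0},{"dx": 0.0004,"dy": -0.003,"dz": 0,"wx": 0,"wy": 0,"wz": 0.015,"claw": 0},{"dx": 0,"dy": -0.003,"dz": 0,"wx": 0,"wy": 0,"wz": 0,"claw": 0},{"dx": 0,"dy": -0.003,"dz": 0,"wx": 0,"wy": 0,"wz": 0,"claw": 0},{"dx": 0,"dy": -0.003,"dz": 0,"wx": 0,"wy": 0,"wz": 0,"claw": 0},{"dx": 0,"dy": -0.003,"dz": 0,"wx": 0,"wy": 0,"wz": 0,"claw": 0},{"dx": 0,"dy": 0,"dz": 0,"wx": 0,"wy": 0,"wz": 0,"claw": 0},{"dx": 0,"dy": 0,"dz": 0,"wx": 0,"wy": 0,"wz": 0,"claw": 0},{"dx": 0,"dy": 0,"dz": 0,"wx": 0,"wy": 0,"wz": 0,"claw": 0}]}}

```text
clock: 9.15
tool_pos: [0.5008, 0.0141, 0.0627]
eef_rot: [0.902, 0.432, 0.0, 0.0]
contact_force: [-0.4, 0.5, 0.1]
opening: 0.004
```

```bash
python3 -c "
from h import *
from plant import snapshot
import cv2
goto(-.32,-.0275)
d=snapshot('scene');cv2.imwrite('pics/s4.png',cv2.resize(d['color'][150:270,215:375],None,fx=4,fy=4,interpolation=2)[:,:,::-1])"
```

```text
t 9.15 pos [0.5008 0.0141 0.0627] tgt [0.5115 0.0056 0.063 ] d [ 0.0001  0.0137 -0.0003] wz -0.005 F [-0.4  0.5  0.1] op 0.004 zax [ 0. -0. -1.]
```

View pics/s4.png

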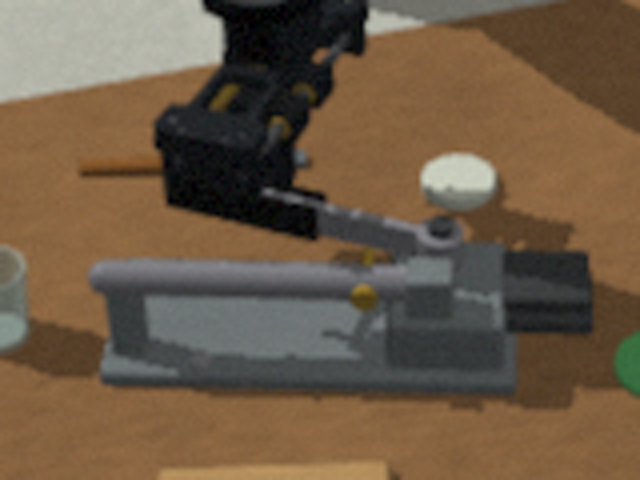

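The lever is back at rest and the fingers are clear of it, with almost no force. Second press.

Call:
{"name": "drive_tool", "arguments": {"commands": [{"dx": 0,"dy": 0.005,"dz": 0,"wx": 0,"wy": 0,"wz": 0,"claw": 0},{"dx": 0,"dy": 0.005,"dz": 0,"wx": 0,"wy": 0,"wz": 0,"claw": 0},{"dx": 0,"dy": 0.004,"dz": 0,"wx": 0,"wy": 0,"wz": -0.005,"claw": 0},{"dx": -0.0006,"dy": 0.003,"dz": 0,"wx": 0,"wy": 0,"wz": -0.022,"claw": 0},{"dx": -0.0006,"dy": 0.003,"dz": 0,"wx": 0,"wy": 0,"wz": -0.022,"claw": 0},{"dx": -0.0006,"dy": 0.003,"dz": 0,"wx": 0,"wy": 0,"wz": -0.022,"claw": 0},{"dx": -0.0006,"dy": 0.003,"dz": 0,"wx": 0,"wy": 0,"wz": -0.022,"claw": 0},{"dx": -0.0006,"dy": 0.003,"dz": 0,"wx": 0,"wy": 0,"wz": -0.022,"claw": 0},{"dx": -0.0006,"dy": 0.003,"dz": 0,"wx": 0,"wy": 0,"wz": -0.022,"claw": 0},{"dx": -0.0006,"dy": 0.003,"dz": 0,"wx": 0,"wy": 0,"wz": -0.022,"claw": 0},{"dx": -0.0006,"dy": 0.003,"dz": 0,"wx": 0,"wy": 0,"wz": -0.022,"claw": 0},{"dx": -0.0006,"dy": 0.003,"dz": 0,"wx": 0,"wy": 0,"wz": -0.022,"claw": 0}]}}

```text
clock: 10.4
tool_pos: [0.5311, -0.0138, 0.0627]
eef_rot: [0.853, 0.522, 0.0, -0.0]
contact_force: [-4.0, 2.9, 2.6]
opening: 0.008
```

Call:
{"name": "drive_tool", "arguments": {"commands": [{"dx": -0.0006,"dy": 0.003,"dz": 0,"wx": 0,"wy": 0,"wz": -0.022,"claw": 0},{"dx": -0.0006,"dy": 0.003,"dz": 0,"wx": 0,"wy": 0,"wz": -0.022,"claw": 0},{"dx": -0.0004,"dy": 0.003,"dz": 0,"wx": 0,"wy": 0,"wz": -0.022,"claw": 0},{"dx": -0.0004,"dy": 0.003,"dz": 0,"wx": 0,"wy": 0,"wz": -0.022,"claw": 0},{"dx": 0,"dy": 0.002,"dz": 0,"wx": 0,"wy": 0,"wz": -0.015,"claw": 0},{"dx": 0,"dy": 0.001,"dz": 0,"wx": 0,"wy": 0,"wz": -0.014,"claw": 0},{"dx": 0,"dy": 0.001,"dz": 0,"wx": 0,"wy": 0,"wz": 0,"claw": 0},{"dx": 0,"dy": 0,"dz": 0,"wx": 0,"wy": 0,"wz": 0,"claw": 0}]}}

```text
clock: 11.2
tool_pos: [0.5436, -0.0226, 0.0627]
eef_rot: [0.821, 0.57, -0.001, -0.0]
contact_force: [-5.6, 2.4, 3.5]
opening: 0.004
```

```bash
python3 -c "
from h import *
goto(0,-.027)"
```

```text
t 11.2 pos [ 0.5436 -0.0226  0.0627] tgt [ 0.5458 -0.0236  0.063 ] d [-0.0002  0.0023 -0.0003] wz -0.005 F [-5.6  2.4  3.5] op 0.004 zax [-0.002 -0.001 -1.   ]
```

Call:
{"name": "drive_tool", "arguments": {"commands": [{"dx": 0,"dy": 0.001,"dz": 0,"wx": 0,"wy": 0,"wz": -0.005,"claw": 0},{"dx": 0,"dy": 0.001,"dz": 0,"wx": 0,"wy": 0,"wz": 0,"claw": 0},{"dx": 0,"dy": 0.001,"dz": 0,"wx": 0,"wy": 0,"wz": 0,"claw": 0},{"dx": 0,"dy": 0.001,"dz": 0,"wx": 0,"wy": 0,"wz": 0,"claw": 0},{"dx": 0,"dy": 0,"dz": 0,"wx": 0,"wy": 0,"wz": 0,"claw": 0},{"dx": 0,"dy": 0,"dz": 0,"wx": 0,"wy": 0,"wz": 0,"claw": 0}]}}

```text
clock: 11.8
tool_pos: [0.5441, -0.023, 0.0626]
eef_rot: [0.82, 0.573, -0.003, -0.002]
contact_force: [-11.8, 5.1, 10.0]
opening: 0.003
```

```bash
python3 -c "
from h import *
from plant import snapshot
import cv2
goto(0,-.027)
d=snapshot('scene');cv2.imwrite('pics/s5.png',cv2.resize(d['color'][150:290,190:400],None,fx=3.8,fy=3.8,interpolation=2)[:,:,::-1])"
```

```text
t 11.8 pos [ 0.5441 -0.023   0.0626] tgt [ 0.5458 -0.0236  0.063 ] d [-0.      0.0017 -0.0004] wz 0.002 F [-11.8   5.1  10. ] op 0.003 zax [-0.008 -0.001 -1.   ]
```

View pics/s5.png

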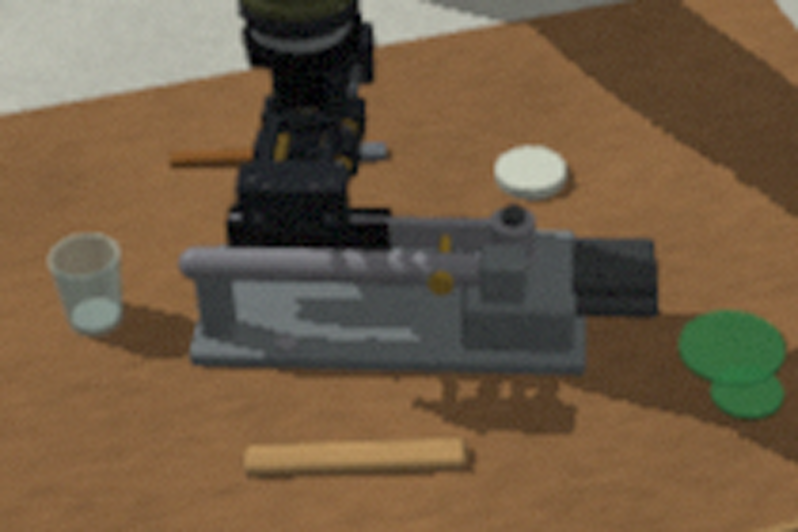

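The lever is at the stop again, parallel to the bar, at the same TCP position as the first press (within 0.3 mm) and about 13 N. The jar, lid, brush, stick and glass all look to be where they lay. Handing in.

```bash
python3 -c "
from plant import r
print(r.finish_job())"
```

```text
the job is handed in; nothing more can be done
None
```

The lever has been pressed to its stop twice, and the arm is still holding it there after the second press. I used the outside of the closed fingers on the rubber strip, turned the tool with the lever, and let it all the way back out in between. The job took about 12 s.

- **First press:** the fingers travelled about 43 mm from contact, and the lever lay parallel to the bar. A further 3 mm of command gave only 0.3 mm of motion, at about 14 N.
- **Release:** I backed the fingers about 13 mm off the lever. The force fell to nearly zero, and the picture showed the lever back at rest.
- **Second press:** it stopped within 0.3 mm of the first position and is held with about 13 N of horizontal force. The last picture shows the lever parallel to the bar, and the loose things look unmoved.

- **Position disagreement:** the stop came about 2 mm short of where my camera fit put it, which is about the calibration's accuracy. I judged the stop by the rise in force and the repeat.
- **Upward force:** the wrist also read about 10 N upwards during the hold, probably friction on the strip. I did not look into it.
- **Not measured:** I did not measure the 16 mm gap itself.

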